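# Hang the slide carrier on the dryer and hold the blower lever

### The arm

A 6-joint arm with a two-finger parallel gripper is mounted at the origin on the work surface. World frame = base frame: x ahead of the robot, y to its left, z up, the work surface at z = 0. Lengths are in m, angles in rad, forces in N, time in s.
With the tool pointing down it reaches from about 0.35 to 0.875 m from the base axis. Payload 15.5 kg.
Tool frame: the origin (TCP) lies midway between the tips of the shut fingers; the grasp point (between the pads) lies bot.hold_point_z behind it (bot.hold_point_z is the distance from the TCP to the grasp point, in m); z points along the fingers, y is the line along which they close (so a half turn about z gives the same grasp; the last joint's range is limited). The gripper opens to 85 mm and grips with 20 to 120 N. Pads are 22 mm wide; open, the fingers measure 114 mm over their backs; the gripper's body (76 mm by 85 mm) begins 54 mm behind the grasp point. The pads swing forward as they close: fully open they stand 13 mm farther back than shut.
Start: joints at [1.022, 0.494, 1.345, -0, 1.302, -0.096], TCP at [0.274, 0.562, 0.206] pointing down, gripper open.
Joint ranges: [-2.91, 2.91], [-0.82, 2.16], [0.22, 2.67], [-1.22, 4.37], [0.12, 2.79], [-3.08, 3.08]. Speed limits (rad/s): [1.89, 1.89, 2.57, 3.01, 3.01, 3.01].

### API

Orientations are given as a unit quaternion [w, x, y, z].
In Python, from rig import bot gives the robot as it stands. The module is installed in compiled form; this text tells all that it offers.
- The arm moves only by the tool jog_arm, never from a script. Its argument "motion" is a list that holds one entry, the list of rows, each a list of 4 numbers: the shift along the tool's x, y, z scaled (see below), then the turn about the tool's z scaled (see below). In form: [[[dx, dy, dz, roll], ...]]. A call has 1 to 20 rows; each row shifts and turns the commanded pose from where the row before left it, along the tool's axes as they then stand; what a row does not reach is not made up. The controller multiplies each number of a shift by 0.25 m and each number of a turn by pi rad. A row lasts 1/12 s, in which the tool goes at most 41.7 mm and 7.16 degrees, less where a joint would pass 70% of its speed; a pose out of reach is approached as far as the arm can. A call with a number of a shift or a turn outside -1 to 1 is refused whole. A call with a gripper value outside its range is refused whole. "gripper" is the opening, from -1 (shut) to 1 (fully open), set as the call begins (left out, the last holds). The fingers move at their own pace and stop on an object; "newtons" is the grip in N (left out, the last holds). Time passes only in rows, so rows that do not move let the fingers close. It gives the time, the measured TCP pose, the force, the opening and the grip force at its end, in the units of the state.
- bot.state(): the state, without advancing time (a new reading comes with each control period).
- bot.camera(name): name is "scene" or "top" or "wrist"; returns a dict with "img" (480x640x3 uint8, red, green, blue), "mtx" (3x3 intrinsics, pixels), "rvec" (rotation vector, rad) and "tvec" (3), from world to camera coordinates, as OpenCV has them. Camera axes: x right, y down, z forward; pixel columns grow to the right and rows downward; lengths in m; the calibration is good to about 2 mm. A picture is of the moment at which its call begins. There is no depth.
- bot.close_job(): hands the job in; it is judged then, once.
The state is a dict: "t": time; "joint_positions": joint angles; "joint_velocities": joint speeds; "joint_efforts": joint torques, N m; "tool_pos": TCP position; "tcp_rot": TCP orientation; "contact_force": force on the tool from outside, world axes, zero at the start; "ft_torque": the same for the moment, N m; "grip_width": finger opening in m; "grasp_force": force on a finger pad.
Only numpy, scipy, OpenCV 4.12 (cv2) and the standard library are available. Lean on these libraries where they do the work, as an engineer would, in place of code of your own. Each camera call takes 0.05 s, during which the arm holds its last target. There are 200 camera calls.

### The job

Hang the slide carrier over the slide dryer's bar so that it sits astride it, and let it go to hang freely. Only then press the sprung lever on the dryer's hand control half-way down, where the paddle is level with the little index post beside it, and keep it there without ever pushing it to its stop: the program finishes while the gripper is still holding the lever half-way. Do not tip the carrier over, and leave the other things on the bench where they are.

Things in the scene. Friction and masses are not known exactly. Their poses are not given: they have to be found in the camera images.
- carrier: Slide carrier: loose steel saddle (upside-down U, open below and at both ends), glass slides on its outer faces, black grip fin on top; 180 to 360 g. Starts standing on its legs. Origin: centre of its underside, level with the leg ends. x across the U, y along it, z up. 90 mm long (y), 38 mm wide (x); inside the U 26 mm wide, 85 mm deep; legs 3 mm thick. A half turn looks the same.
- carrier_fin (a point): Middle of the carrier's grip fin, 104 mm above the carrier's origin, same axes. The fin stands on the 4 mm roof plate (z = 85 to 89 mm), from z = 89 to 119 mm, 12 mm thick (x) and 40 mm long (y).
- carrier_ridge (a point): Point on the underside of the carrier's roof, at its middle: 85 mm above the carrier's origin. Same axes as the carrier.
- dryer: Slide dryer, fixed: steel drip tray (110 x 270 x 18 mm), two posts with a bar between, low white blower housing (55 x 250 x 62 mm) on its +x side, 57 to 113 mm from the bar. Origin: under the bar's middle, on the bench. x across the bar, y along it, z up. Posts 22 x 14 mm, 172 mm high, at y = -128 and +128 mm.
- bar_mid (a point): Middle of the dryer's bar, on its axis, 160 mm above the bench. The bar is round steel, 14 mm in diameter, level, along the dryer's y; 242 mm of it are free between the posts. Same axes as the dryer. The carrier's roof rests on top of it.
- control: Hand control of the dryer, fixed: grey box 150 x 95 mm, 70 mm high. Origin: centre of its underside, on the bench. z up; the lever's hinge is at x = +50 mm, 85 mm high, and the lever points from it to -x, sloping up. A square aluminium index post (8 x 8 mm) stands at x = -50, y = +36 mm; its top is 104 mm above the bench.
- paddle_top (a point): Centre of the upper face of the lever's black paddle (44 mm long, 34 mm wide, 8 mm thick, 100 mm from the hinge), where to press downward. Released: 123 mm above the bench. Half-way (0.20 rad): 104 mm. At the stop (0.40 rad): 84 mm. It shifts less than 8 mm level while it goes down.
- dryer_lever (a joint): Angle of the lever: 0 released, 0.40 rad at its stop, grows as the paddle goes down, 0.20 is half-way. A spring pushes it back up: on the paddle about 2 N at the start, 5 N half-way, 8 N at the stop.
- amber_bottle: Bystander: amber bottle, 62 mm across, 125 mm high. Origin: centre of its underside.
- specimen_jar: Bystander: white lidded jar, 56 mm across, 70 mm high. Origin: centre of its underside.
- stain_jar: Bystander: open glass staining jar, 60 mm across, 75 mm high. Origin: centre of its underside.
- dropper: Bystander: small white dropper bottle, 32 mm across, 62 mm high. Origin: centre of its underside.
There are look-alikes about, which are no part of the job. What is shaped like the control but yellow is not meant.

How it is judged:
On the way, in this order (a step that is already met when the one before it is completed fails the run):
1. the carrier hangs astride the bar, released and at rest (x of carrier_ridge in the frame of bar_mid between -0.013 and 0.013 m and y of carrier_ridge in the frame of bar_mid between -0.075 and 0.075 m and z of carrier_ridge in the frame of bar_mid between 0 and 0.016 m and angle between carrier's own z axis and vertical below 0.35 rad and contact force between carrier and dryer above 0.8 N and contact force between carrier and the arm below 0.05 N and contact force between carrier and the fingers below 0.05 N and linear speed of carrier below 0.05 m/s), for 0.3 s.
2. the fingers hold the lever about half-way down (0.13 to 0.27 rad) for one second (value of joint dryer_lever between 0.13 and 0.27 rad and contact force between the fingers and dryer_lever above 1.5 N), for 1 s.
At the end, for the whole second after the job is handed in: Carrier hangs at rest from the bar alone, untouched: roof middle within 13 mm across, 75 mm along and 0 to 16 mm above the bar axis's middle, tilt under 0.35 rad. Fingers still press the paddle (over 1.5 N), lever still, between 0.13 and 0.27 rad (all of step 1 and all of step 2 and velocity of joint dryer_lever between -0.05 and 0.05 rad/s); the arm keeps its last pose, push and grip.
It fails at once if the lever is pushed to its stop (beyond 0.37 rad) (value of joint dryer_lever above 0.37 rad).
It fails at once if the lever is pressed (beyond 0.06 rad) while the carrier is not on the bar (value of joint dryer_lever above 0.06 rad and (distance between carrier_ridge and bar_mid above 0.08 m or z of carrier_ridge in the frame of bar_mid above 0.025 m or z of carrier_ridge in the frame of bar_mid below -0.01 m)).
It fails at once if the carrier is tipped over (beyond 0.7 rad) (angle between carrier's own z axis and vertical above 0.7 rad).
It fails at once if a bystander is moved more than 30 mm or tipped over (distance of any of amber_bottle, specimen_jar, stain_jar, dropper from where it was at the start of the episode above 0.03 m or angle between any of amber_bottle, specimen_jar, stain_jar, dropper's own z axis and vertical above 0.5 rad).
It also fails if it takes over 54 s, if anything falls off the work surface, if the arm or the gripper's body presses on something with over 40 N, if the wrist force passes 120 N, or if a joint passes its speed limit or range.

## Working session

There is one attempt and no reset: what is moved stays moved. The work goes in short steps, Python scripts to look and compute and a tool call to move; the robot and the scene stay as the last step left them, time stands still between calls to the robot, and variables do not carry over. Pictures are saved under pics/ and viewed, at most 10 in all, crops included, and the job is handed in when it is done.

Besides the shell and the picture viewer there is one more tool, called after "Call:" by a JSON object that holds its "method" and its "body". jog_arm: Moves the arm, as the interface text tells. Shifts and turns lie within -1 to 1; 1 stands for 0.25 m of shift or pi rad of turn. Its arguments: {"type":"object","properties":{"motion":{"type":"array","items":{"type":"array","items":{"type":"array","items":{"type":"number","minimum":-1,"maximum":1}}}},"gripper":{"type":"number"},"newtons":{"type":"number"}},"required":["motion"]}

```bash
mkdir -p pics; cat > h.py <<'E'
import numpy as np, cv2
from rig import bot
def cam(n):
    c=bot.camera(n); R=cv2.Rodrigues(np.array(c["rvec"],float))[0]
    return dict(img=np.array(c["img"]),K=np.array(c["mtx"],float),R=R,t=np.array(c["tvec"],float).ravel())
def ray(c,p):
    d=c["R"].T@np.linalg.inv(c["K"])@np.array([p[0],p[1],1.]); return -c["R"].T@c["t"],d/np.linalg.norm(d)
def onz(c,p,z):
    o,d=ray(c,p); return o+d*(z-o[2])/d[2]
def tri(c1,p1,c2,p2):
    o1,d1=ray(c1,p1);o2,d2=ray(c2,p2)
    s=np.linalg.lstsq(np.c_[d1,-d2],o2-o1,rcond=None)[0]
    a,b=o1+s[0]*d1,o2+s[1]*d2
    return (a+b)/2,np.linalg.norm(a-b)
def proj(c,P):
    q=c["K"]@(c["R"]@np.array(P,float)+c["t"]); return q[:2]/q[2]
def save(c,n,crop=None,f=1):
    im=c["img"]
    if crop: im=im[crop[1]:crop[3],crop[0]:crop[2]]
    cv2.imwrite("pics/"+n,cv2.resize(im[:,:,::-1],None,fx=f,fy=f,interpolation=cv2.INTER_CUBIC))
E
python3 - <<'E'
from h import *
import pickle
for n in("scene","top"):
    c=cam(n);save(c,n+"0.png");pickle.dump(c,open(n+".pkl","wb"));print(n,-c["R"].T@c["t"],c["R"][2])
s=bot.state();print(s["t"],s["tool_pos"],s["tcp_rot"],bot.hold_point_z,s["grip_width"])
E
```

```text
scene [0.92780476 0.82797979 1.03584197] [-0.34318876 -0.63600132 -0.69117566]
top [0.36765934 0.00703649 1.06901404] [ 0.10789132 -0.01418732 -0.99406146]
0.1 [0.27379881 0.56142219 0.20533953] [-1.77860212e-04  2.24958156e-01  9.74368257e-01 -5.43390835e-04] 0.0187 0.08553814170613054
```

View pics/scene0.png

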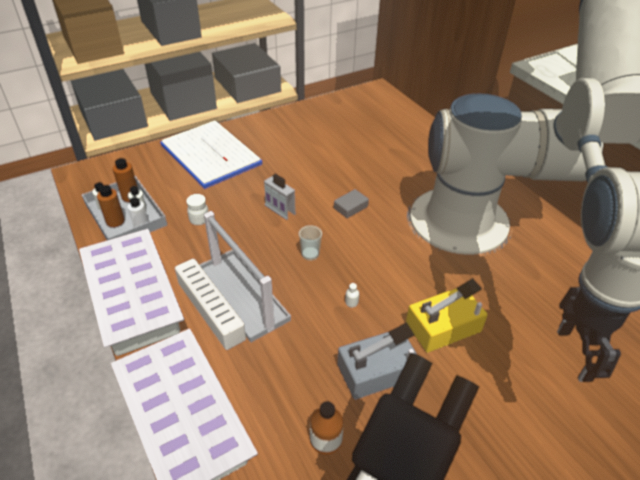

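View pics/top0.png

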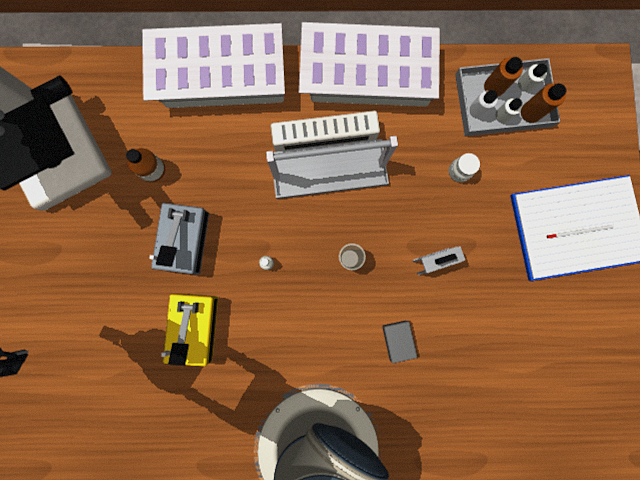

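The scene view shows the carrier at (280,196), the dryer at (235,290), the grey control at (375,360) and the yellow look-alike at (445,315). In the top view these are at (441,260), (330,150), (180,240) and (190,330).
- **Possible carriers:** the U-shaped part with the black fin at top (441,260), or the flat grey block at (400,341). I choose the finned one.
- **Possible controls:** grey at (180,240), or yellow at (190,330). I choose grey.

Next is a close crop to check both choices.

```bash
python3 - <<'E'
from h import *
import pickle
t=pickle.load(open("top.pkl","rb"))["img"];s=pickle.load(open("scene.pkl","rb"))["img"]
def cr(im,x,y,w,h,W,H): return cv2.resize(im[y:y+h,x:x+w],(W,H),interpolation=cv2.INTER_CUBIC)
a=np.hstack([cr(t,405,235,80,60,400,300),cr(s,250,166,80,60,400,300)])
b=np.hstack([cr(t,260,100,144,108,400,300),cr(s,170,200,130,98,400,300)])
cv2.imwrite("pics/m1.png",np.vstack([a,b])[:,:,::-1])
b=np.hstack([cr(t,140,195,80,90,400,450),cr(s,330,310,90,101,400,450)])
cv2.imwrite("pics/m2.png",b[:,:,::-1])
E
```

```text
(no output)
```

View pics/m1.png

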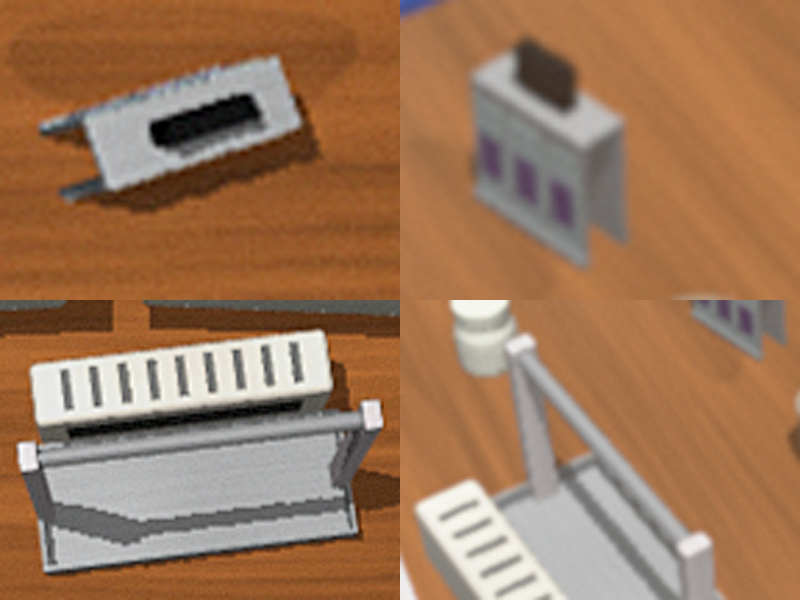

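View pics/m2.png

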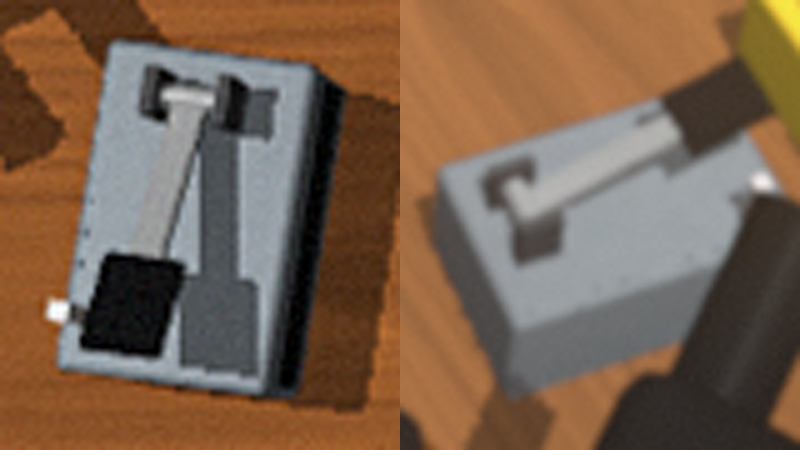

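The crops confirm the choices: the U-shaped carrier with the fin (roof centre at top (443.5,259.5)), the bar between its white post tops at (270,156) and (394,141), and the grey control with its index post at (151.6,257).

```bash
python3 - <<'E'
from h import *
import pickle
np.set_printoptions(precision=4,suppress=True)
t=pickle.load(open("top.pkl","rb"));s=pickle.load(open("scene.pkl","rb"))
T=lambda p,o,k:np.array(o)+(np.array(p,float)+.5)/k-.5
A=[T(p,(405,235),5) for p in[(85,115),(277,57),(300,128),(108,190)]]
S=[T(p,(250,166),5) for p in[(72,78),(187,145),(223,122),(108,55)]]
c,e=tri(t,np.mean(A,0),s,np.mean(S,0));print("roof",c,e)
W=[onz(t,p,.089) for p in A];d=(W[1]-W[0]+W[2]-W[3]);print("len",np.linalg.norm(W[1]-W[0]),np.linalg.norm(W[2]-W[3]),"wid",np.linalg.norm(W[3]-W[0]),np.linalg.norm(W[2]-W[1]),"yaw of length",np.degrees(np.arctan2(d[1],d[0])),"ctr",np.mean(W,0))
k=400/144;k2=400/130
P=[]
for a,b in(((28,157),(122,45)),((372,115),(295,248))):
    pass
L=tri(t,T((28,157),(260,100),k),s,T((295,248),(170,200),k2));R=tri(t,T((372,115),(260,100),k),s,T((122,45),(170,200),k2))
print("posts",L,R,"mid",(L[0]+R[0])/2,"sep",np.linalg.norm(L[0]-R[0]))
l=onz(t,T((28,157),(260,100),k),.172);r=onz(t,T((372,115),(260,100),k),.172);d=r-l
print("top only mid",(l+r)/2,np.linalg.norm(d),"yaw",np.degrees(np.arctan2(d[1],d[0])))
ip=tri(t,T((58,310),(140,195),5),s,T((363,183),(330,310),400/90));print("index",ip,onz(t,T((58,310),(140,195),5),.104))
B=[onz(t,T(p,(140,195),5),.07) for p in[(110,42),(318,66),(268,390),(60,368)]]
d=(B[0]-B[3]+B[1]-B[2]);print("box",np.mean(B,0),np.linalg.norm(B[0]-B[3]),np.linalg.norm(B[0]-B[1]),"yaw x",np.degrees(np.arctan2(d[1],d[0])))
Q=[onz(t,T(p,(140,195),5),.123) for p in[(103,253),(187,262),(160,355),(80,345)]];print("paddle top-only",np.mean(Q,0))
pt=tri(t,T((133,304),(140,195),5),s,T((322,95),(330,310),400/90));print("paddle",pt)
for n,p in(("stain",(351,257)),("dropper",(266,263)),("amber",(148,164)),("jar",(465,168))):print(n,onz(t,p,.05))
E
```

```text
roof [ 0.4225 -0.2791  0.0865] 0.0004970013262236801
len 0.08861305064204798 0.08887619254997407 wid 0.03386762115885048 0.03234298769244714 yaw of length -73.56563172864139 ctr [ 0.4226 -0.2786  0.089 ]
posts (array([0.633 , 0.0912, 0.1671]), np.float64(0.000383609372654566)) (array([ 0.6616, -0.1632,  0.169 ]), np.float64(0.0012343613111938244)) mid [ 0.6473 -0.036   0.1681] sep 0.25594979185412753
top only mid [ 0.6464 -0.0362  0.172 ] 0.25527332008419634 yaw -83.38612386517468
index (array([0.4345, 0.35  , 0.1032]), np.float64(0.0008498390055529813)) [0.4348 0.3494 0.104 ]
box [0.4785 0.3047 0.07  ] 0.14634495155825883 0.09353033212675083 yaw x -7.531308762167978
paddle top-only [0.4358 0.3118 0.123 ]
paddle (array([0.4344, 0.312 , 0.1242]), np.float64(0.0027630263237648084))
stain [ 0.4321 -0.0811  0.05  ]
dropper [0.4209 0.1108 0.05  ]
amber [0.6519 0.3816 0.05  ]
jar [ 0.6353 -0.35    0.05  ]
```

Everything agrees with the text: roof top at about 0.087, posts 0.256 apart, index post at 0.103 and paddle at 0.124. First I turn the tool by 47.6° and travel toward the carrier.

Call:
{"method": "jog_arm", "body": {"motion": [[[0,0,0,0.0378],[0,0,0,0.0378],[0,0,0,0.0378],[0,0,0,0.0378],[0,0,0,0.0378],[0,0,0,0.0378],[0,0,0,0.0378],[-0.14,-0.016,0,0],[-0.14,-0.016,0,0],[-0.14,-0.016,0,0],[-0.14,-0.016,0,0],[-0.14,-0.016,0,0],[-0.14,-0.016,0,0],[-0.14,-0.016,0,0],[-0.14,-0.016,0,0],[-0.14,-0.016,0,0],[-0.14,-0.016,0,0],[-0.14,-0.016,0,0],[-0.14,-0.016,0,0],[0,0,0,0]]], "gripper": 1, "newtons": 60}}

```text
t: 1.77
tool_pos: [0.3468, 0.1406, 0.2058]
tcp_rot: [0.0, 0.601, 0.799, -0.001]
contact_force: [-0.2, 0.5, 0.1]
grip_width: 0.0859
grasp_force: 0.0
```

```bash
cat > go.py <<'E'
from h import *
import sys
from scipy.spatial.transform import Rotation as Ro
np.set_printoptions(precision=4,suppress=True)
# usage: go.py x y z yawdeg(tool y)  -> shift in scaled units (after the turn), turn scaled
x,y,z,w=map(float,sys.argv[1:5]);s=bot.state();q=s["tcp_rot"];R=Ro.from_quat([q[1],q[2],q[3],q[0]]).as_matrix()
yaw=np.degrees(np.arctan2(R[1,1],R[0,1]));turn=-(w-yaw);turn=(turn+90)%180-90
R2=R@Ro.from_euler("z",turn,degrees=True).as_matrix()
d=np.array([x,y,z])-s["tool_pos"]
print("t",s["t"],"pos",np.array(s["tool_pos"]),"z",R[:,2],"yaw",yaw,"j",np.array(s["joint_positions"]),"F",np.array(s["contact_force"]),"w",s["grip_width"],s["grasp_force"]);print("d",d,"scaled shift",R2.T@d/.25,"turn",turn/180,"rows",np.linalg.norm(d)/.04)
E
python3 go.py .4225 -.279 .2 16.4
```

```text
t 1.7667 pos [0.3468 0.1406 0.2058] z [-0.0001 -0.0014 -1.    ] yaw 16.133310607561494 j [ 0.2265  0.1383  1.9094 -0.0015  1.0944 -0.0544] F [-0.2139  0.4959  0.0567] w 0.0858966134025485 0.0
d [ 0.0757 -0.4196 -0.0058] scaled shift [-1.6956 -0.1833  0.0256] turn -0.001481607735769488 rows 10.660152685091305
```

Call:
{"method": "jog_arm", "body": {"motion": [[[-0.1413,-0.0153,0.002,-0.0015],[-0.1413,-0.0153,0.002,0],[-0.1413,-0.0153,0.002,0],[-0.1413,-0.0153,0.002,0],[-0.1413,-0.0153,0.002,0],[-0.1413,-0.0153,0.002,0],[-0.1413,-0.0153,0.002,0],[-0.1413,-0.0153,0.002,0],[-0.1413,-0.0153,0.002,0],[-0.1413,-0.0153,0.002,0],[-0.1413,-0.0153,0.002,0],[-0.1413,-0.0153,0.002,0],[0,0,0,0],[0,0,0,0]]]}}

```text
t: 2.93
tool_pos: [0.4236, -0.2753, 0.1993]
tcp_rot: [-0.0, 0.598, 0.801, 0.0]
contact_force: [-0.2, 0.3, 0.1]
grip_width: 0.0854
grasp_force: 0.0
```

```bash
python3 go.py .4225 -.279 .094 16.4; python3 - <<'E'
from h import *
c=cam("wrist")
for P in [(.4225,-.279,.119),(.4225,-.279,.089)]:print(proj(c,P))
save(c,"w1.png")
E
```

```text
t 2.9333 pos [ 0.4236 -0.2753  0.1993] z [-0.0005  0.0004 -1.    ] yaw 16.515966673965313 j [-0.6946  0.3339  1.6439  0.      1.1645 -0.9828] F [-0.2154  0.3341  0.075 ] w 0.08544669119738503 0.0
d [-0.0011 -0.0037 -0.1053] scaled shift [-0.0131 -0.0083  0.4213] turn 0.0006442592998073198 rows 2.634953732288652
[315.44097456 238.39395852]
[315.70033818 227.91754793]
```

View pics/w1.png

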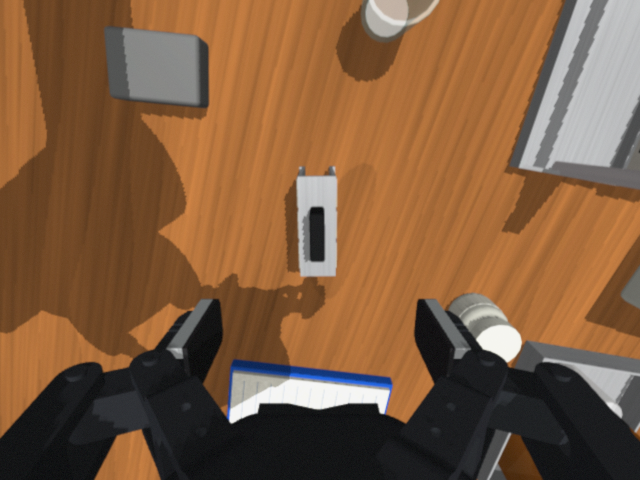

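The wrist view shows the carrier's roof centred at (317,226) with the fin upright; the prediction was (315.7,227.9), so it matches to about 1 mm. I descend and grip.

Call:
{"method": "jog_arm", "body": {"motion": [[[-0.0131,-0.0063,0.05,0],[0,0,0.1,0],[0,0,0.1,0],[0,0,0.08,0],[0,0,0.05,0],[0,0,0.0413,0],[0,0,0,0],[0,0,0,0],[0,0,0,0]]]}}

```text
t: 3.73
tool_pos: [0.4233, -0.2772, 0.0953]
tcp_rot: [0.0, 0.597, 0.802, 0.0]
contact_force: [0.1, 0.4, -0.2]
grip_width: 0.0852
grasp_force: 0.0
```

Call:
{"method": "jog_arm", "body": {"motion": [[[0,0,0,0],[0,0,0,0],[0,0,0,0],[0,0,0,0],[0,0,0,0],[0,0,0,0],[0,0,0,0],[0,0,0,0],[0,0,0,0],[0,0,0,0],[0,0,0,0],[0,0,0,0]]], "gripper": -1, "newtons": 60}}

```text
t: 4.73
tool_pos: [0.423, -0.2777, 0.0946]
tcp_rot: [-0.0, 0.597, 0.802, -0.0]
contact_force: [-0.8, 0.3, 0.2]
grip_width: 0.0005
grasp_force: 0.0
```

The fingers shut on nothing (0.5 mm opening), so I look again.

```bash
python3 - <<'E'
from h import *
w=cam("wrist")["img"];s=cam("scene")["img"]; 
a=cv2.resize(w,(480,360));b=cv2.resize(s[140:230,230:350],(480,360),interpolation=cv2.INTER_CUBIC)
t=cam("top")["img"]
b2=cv2.resize(t[200:300,380:500],(320,240))
a=cv2.resize(w,(400,300));b=cv2.resize(b,(400,300));cv2.imwrite("pics/g1.png",np.vstack([np.hstack([a,b]),np.hstack([cv2.resize(b2,(400,300)),0*a])])[:,:,::-1])
E
```

```text
(no output)
```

View pics/g1.png

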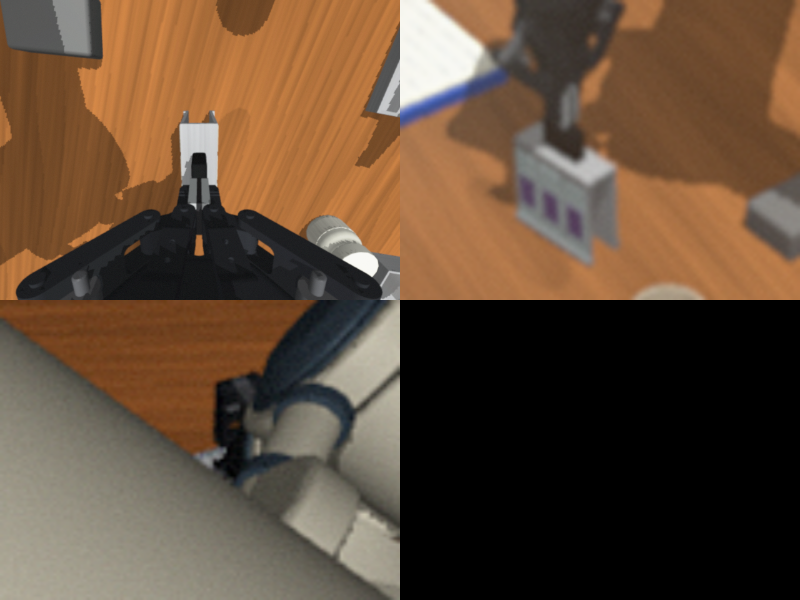

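```bash
python3 - <<'E'
from h import *
np.set_printoptions(precision=4,suppress=True)
c=cam("wrist");print("cam",-c["R"].T@c["t"],c["R"][2])
s=bot.state();tp=np.array(s["tool_pos"]);print("tcp",tp,"tcp px",proj(c,tp),"hold px",proj(c,tp+[0,0,.0187]))
for n,p,z in(("roof +y end",(318,199),.089),("roof left",(289,240),.089),("roof right",(349,240),.089),("fin top",(318,247),.119),("fin top near",(318,285),.119)):print(n,onz(c,p,z))
print("pred roof +y end", proj(c,np.array([.4225,-.279,.089])+.045*np.array([-.282,.959,0])))
k=400/120
im=cam("scene")
for p in((118,150),(190,190),(217,180)):print(onz(im,(230+p[0]/k,140+p[1]/k),.089))
E
```

```text
cam [ 0.4011 -0.2052  0.2621] [ 0.0875 -0.2898 -0.9531]
tcp [ 0.423  -0.2777  0.0946] tcp px [318.2314 277.2007] hold px [318.2613 292.8621]
roof +y end [ 0.4107 -0.2372  0.089 ]
roof left [ 0.402  -0.2634  0.089 ]
roof right [ 0.4335 -0.254   0.089 ]
fin top [ 0.4154 -0.2528  0.119 ]
fin top near [ 0.4208 -0.271   0.119 ]
pred roof +y end [317.0743 196.1439]
[ 0.4557 -0.2964  0.089 ]
[ 0.4268 -0.2214  0.089 ]
[ 0.4017 -0.2224  0.089 ]
```

Call:
{"method": "jog_arm", "body": {"motion": [[[0,0,0,0],[0,0,-0.02,0],[0,0,-0.02,0],[0,0,-0.02,0],[0,0,0,0],[0,0,0,0],[0,0,0,0]]]}}

```text
t: 5.57
tool_pos: [0.423, -0.2777, 0.1096]
tcp_rot: [0.0, 0.597, 0.802, -0.0]
contact_force: [-0.4, -0.3, 0.3]
grip_width: -0.0
grasp_force: 0.0
```

```bash
python3 - <<'E'
from h import *
w=cam("wrist")["img"];s=cam("scene")["img"]
cv2.imwrite("pics/g2.png",np.hstack([cv2.resize(w[180:360,260:380],(400,600),interpolation=cv2.INTER_CUBIC),cv2.resize(s[145:220,255:305],(400,600),interpolation=cv2.INTER_CUBIC)])[:,:,::-1])
st=bot.state();print(st["contact_force"],st["ft_torque"],st["grip_width"],st["grasp_force"],st["tool_pos"])
E
```

```text
[-0.05095657 -0.38692445 -0.74899182] [ 0.02619707  0.03150284 -0.01406034] -1.7929152280890006e-05 0.0 [ 0.42289301 -0.27758785  0.10942301]
```

View pics/g2.png

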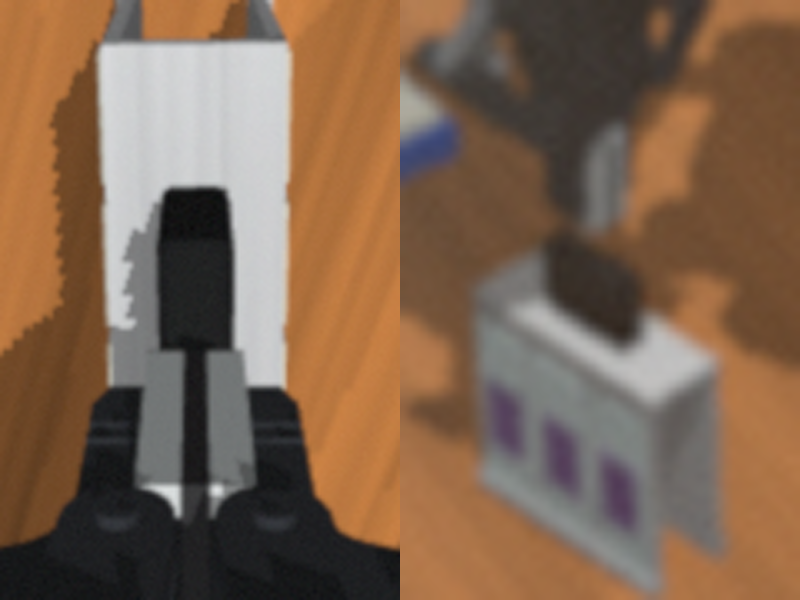

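```bash
python3 - <<'E'
from h import *
np.set_printoptions(precision=4,suppress=True)
w=cam("wrist");s=cam("scene");tp=np.array(bot.state()["tool_pos"])
print(tp,"wrist",proj(w,tp),"scene",proj(s,tp),proj(s,tp+[0,0,.0187]))
print("tip tri",tri(w,(318.5,285),s,(280.5,173.5)))
# fin: top +y end of top face in wrist (y=238/3.33+180); scene right top corner (635,300)
print("fin top +y end tri",tri(w,(318.5,180+238/3.333),s,(255+(635-400)/8-.5,145+300/8)))
print("fin top +y end pred",np.array([.4225,-.279,.119])+.02*np.array([-.282,.959,0]))
print("roof +y/left corners", onz(w,(260+100/3.333,180+45/3.333),.089),onz(w,(260+290/3.333,180+45/3.333),.089), "->", tri(w,(260+100/3.333,180+45/3.333),s,(255+(718-400)/8,145+365/8)))
print("scene roof left corner",tri(w,(260+290/3.333,180+45/3.333),s,(255+(655-400)/8,145+405/8)))
E
```

```text
[ 0.4229 -0.2776  0.1094] wrist [318.249  277.1719] scene [278.814 179.309] [278.56   173.7951]
tip tri (array([ 0.4207, -0.2708,  0.1331]), np.float64(0.0010233926717499054))
fin top +y end tri (array([ 0.4173, -0.2623,  0.1076]), np.float64(0.0041264849352901515))
fin top +y end pred [ 0.4169 -0.2598  0.119 ]
roof +y/left corners [ 0.3953 -0.2414  0.089 ] [ 0.4263 -0.2321  0.089 ] -> (array([ 0.3942, -0.2417,  0.0844]), np.float64(0.002268544844083608))
scene roof left corner (array([ 0.4248, -0.2311,  0.0866]), np.float64(0.004452857294858768))
```

The tip triangulates about 20 mm behind the reported TCP, so the fingers closed just above the fin, and the carrier has not moved. I reopen, go lower and use a gentle grip.

Call:
{"method": "jog_arm", "body": {"motion": [[[0,0,0,0],[0,0,0,0],[0,0,0,0],[0,0,0,0],[0,0,0,0],[0,0,0,0],[0,0,0,0],[0,0,0,0],[0,0,0,0],[0,0,0.04,0],[0,0,0.04,0],[0,0,0.038,0],[0,0,0,0],[0,0,0,0]]], "gripper": 1}}

```text
t: 6.93
tool_pos: [0.4227, -0.2774, 0.0797]
tcp_rot: [-0.001, 0.597, 0.802, 0.0]
contact_force: [0.4, -0.8, 0.8]
grip_width: 0.0857
grasp_force: 0.0
```

Call:
{"method": "jog_arm", "body": {"motion": [[[0,0,0,0],[0,0,0,0],[0,0,0,0],[0,0,0,0],[0,0,0,0],[0,0,0,0],[0,0,0,0],[0,0,0,0],[0,0,0,0],[0,0,0,0]]], "gripper": -1, "newtons": 25}}

```text
t: 7.77
tool_pos: [0.4232, -0.2778, 0.0803]
tcp_rot: [0.0, 0.597, 0.802, -0.0]
contact_force: [0.4, 1.5, 5.6]
grip_width: 0.0113
grasp_force: 26.8
```

Call:
{"method": "jog_arm", "body": {"motion": [[[0,0,0,0],[0,0,0,0],[0,0,0,0],[0,0,-0.02,0],[0,0,-0.04,0],[0,0,-0.04,0],[0,0,0,0],[0,0,0,0],[0,0,0,0]]], "newtons": 60}}

```text
t: 8.52
tool_pos: [0.4229, -0.2776, 0.105]
tcp_rot: [-0.0, 0.597, 0.802, -0.0]
contact_force: [-1.0, -0.3, -2.6]
grip_width: 0.0104
grasp_force: 58.7
```

```bash
python3 - <<'E'
from h import *
w=cam("wrist")["img"];s=cam("scene")["img"]
cv2.imwrite("pics/g3.png",np.hstack([cv2.resize(w[180:360,260:380],(400,600),interpolation=cv2.INTER_CUBIC),cv2.resize(s[135:210,255:305],(400,600),interpolation=cv2.INTER_CUBIC)])[:,:,::-1])
st=bot.state();print(st["contact_force"],st["ft_torque"],st["grip_width"],st["grasp_force"],st["tool_pos"])
E
```

```text
[-0.7346585  -1.26595539 -2.88620269] [ 0.04336568 -0.0311876  -0.03661079] 0.010112983172045658 58.73244345188141 [ 0.42274922 -0.27748729  0.10469693]
```

View pics/g3.png

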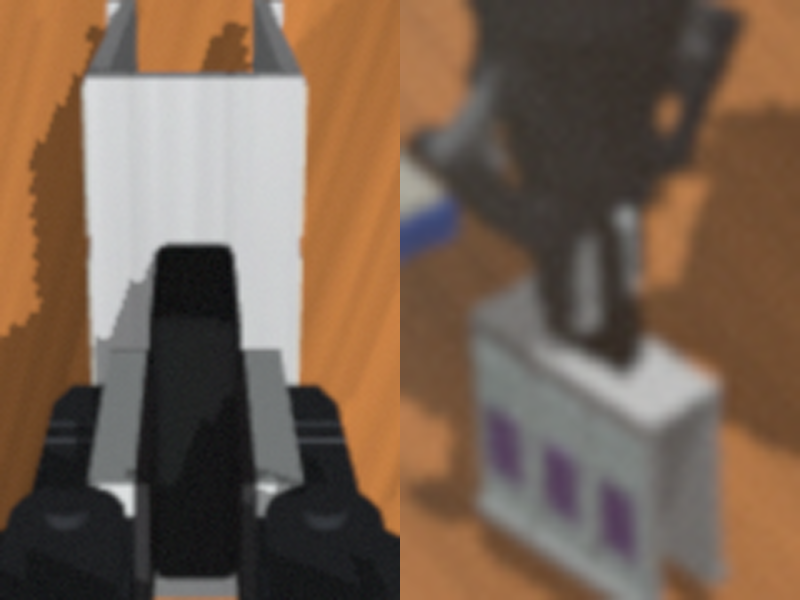

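The carrier is held: weight −2.7 N, opening 10 mm, fin between the pads in both halves of the crop. Next I measure its roof height and check the offset in the hand.

```bash
python3 - <<'E'
from h import *
np.set_printoptions(precision=4,suppress=True)
w=cam("wrist");s=cam("scene")
a=tri(w,(260+85/3.333,180+77/3.333),s,(294.5,135+380/8));b=tri(w,(260+306/3.333,180+75/3.333),s,(255+257/8,135+425/8))
print(a,b)
for z in(.105,.11,.1135,.118):
    p=onz(w,(285.5,203),z);q=onz(w,(351.8,202.6),z);print(z,p,q,np.linalg.norm(p-q),(p+q)/2-.045*np.array([-.282,.959,0]))
E
python3 go.py .423 -.2775 .30 16.4
```

```text
(array([ 0.3945, -0.2404,  0.1134]), np.float64(0.0014215081018321605)) (array([ 0.424 , -0.2299,  0.1131]), np.float64(0.004695557523749883))
0.105 [ 0.3948 -0.2426  0.105 ] [ 0.4272 -0.2327  0.105 ] 0.033824030134575994 [ 0.4237 -0.2808  0.105 ]
0.11 [ 0.395  -0.2415  0.11  ] [ 0.4264 -0.2319  0.11  ] 0.03281287953004762 [ 0.4234 -0.2798  0.11  ]
0.1135 [ 0.3952 -0.2407  0.1135] [ 0.4258 -0.2313  0.1135] 0.03210507410687779 [ 0.4232 -0.2792  0.1135]
0.118 [ 0.3953 -0.2397  0.118 ] [ 0.4251 -0.2306  0.118 ] 0.03119503856280225 [ 0.4229 -0.2783  0.118 ]
t 8.7167 pos [ 0.4228 -0.2775  0.1047] z [-0.0006  0.0004 -1.    ] yaw 16.641887013652013 j [-0.6989  0.4624  1.7536 -0.      0.9264 -0.9894] F [ 0.6526 -0.6397 -2.0076] w 0.010229471610034884 58.7327778339386
d [0.0002 0.     0.1953] scaled shift [ 0.0002  0.0005 -0.7812] turn 0.0013438167425112132 rows 4.882681823527545
```

Roof top is at TCP + 8.7 mm, so the ridge is at TCP + 4.7 mm. I lift to 0.27 and turn about 10°.

Call:
{"method": "jog_arm", "body": {"motion": [[[0,0,-0.04,0],[0,0,-0.08,0],[0,0,-0.1,0],[0,0,-0.1,0],[0,0,-0.1,0],[0,0,-0.1,0],[0,0,-0.08,0],[0,0,-0.04,0],[0,0,-0.02,0],[0,0,0,0.014],[0,0,0,0.014],[0,0,0,0.014],[0,0,0,0.014],[0,0,0,0],[0,0,0,0]]]}}

```text
t: 9.97
tool_pos: [0.4226, -0.2774, 0.269]
tcp_rot: [-0.001, 0.665, 0.747, -0.0]
contact_force: [0.4, -0.5, -2.2]
grip_width: 0.0103
grasp_force: 58.8
```

```bash
python3 go.py .647 -.035 .27 6.6
```

```text
t 9.9667 pos [ 0.4226 -0.2774  0.269 ] z [-0.0014  0.0011 -1.    ] yaw 6.639515870581162 j [-0.6989  0.2638  1.5388 -0.      1.3408 -0.8148] F [ 0.3925 -0.5089 -2.2089] w 0.01027621048967031 58.80356848239899
d [0.2244 0.2424 0.001 ] scaled shift [ 0.8599  1.0029 -0.0041] turn 0.00021953261433983092 rows 8.256875265236992
```

Call:
{"method": "jog_arm", "body": {"motion": [[[0.03,0.035,0,0],[0.06,0.07,0,0],[0.08,0.0933,0,0],[0.08,0.0933,0,0],[0.08,0.0933,0,0],[0.08,0.0933,0,0],[0.08,0.0933,0,0],[0.08,0.0933,0,0],[0.08,0.0933,0,0],[0.08,0.0933,0,0],[0.06,0.07,0,0],[0.04,0.0467,0,0],[0.03,0.035,0,0],[0,0,0,0],[0,0,0,0],[0,0,0,0]]]}}

```text
t: 11.3
tool_pos: [0.6471, -0.0358, 0.2699]
tcp_rot: [-0.0, 0.665, 0.746, -0.0]
contact_force: [-0.3, 0.2, -2.2]
grip_width: 0.0102
grasp_force: 58.8
```

```bash
python3 go.py .647 -.035 .27 6.6; python3 - <<'E'
from h import *
w=cam("wrist");s=cam("scene")
u=np.array([-.115,.9934,0]);m=np.array([.6470,-.036,.160])
for a in(-.08,.05,.08,.11):print(a,proj(w,m+a*u),proj(s,m+a*u))
cv2.imwrite("pics/b1.png",np.hstack([cv2.resize(w["img"][:,80:560],(400,400)),cv2.resize(s["img"][190:300,165:285],(400,400),interpolation=cv2.INTER_CUBIC)])[:,:,::-1])
import pickle;pickle.dump((w,s),open("b1.pkl","wb"))
E
```

```text
t 11.3 pos [ 0.6471 -0.0358  0.2699] z [-0.0006 -0.0002 -1.    ] yaw 6.562996490944362 j [-0.1473  0.4786  1.1925 -0.0002  1.4711 -0.2618] F [-0.3213  0.1789 -2.1563] w 0.010188779153788723 58.7791782617569
d [-0.0001  0.0008  0.0001] scaled shift [ 0.0034  0.0002 -0.0005] turn -0.00020557505030909497 rows 0.021490555289492373
-0.08 [317.78167463 307.08068281] [219.06097062 228.15018826]
0.05 [317.78486224 165.59183397] [247.2518051 260.7724104]
0.08 [317.78573324 126.93046404] [254.2695447  268.89328603]
0.11 [317.78666652  85.50505969] [261.49756961 277.25750222]
```

View pics/b1.png

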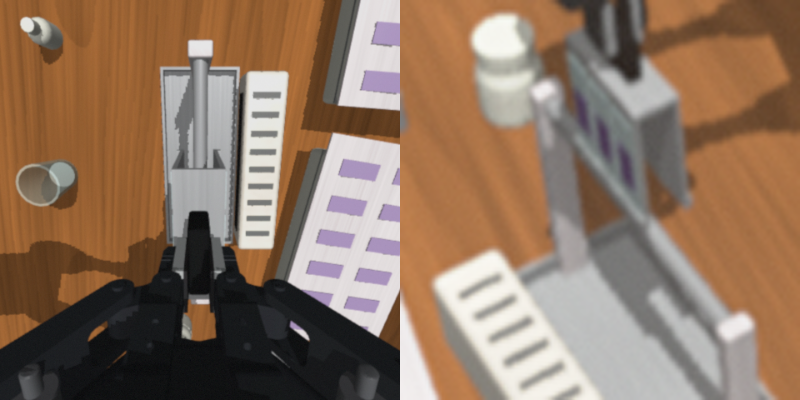

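The bar (crop x ≈ 200) lies under the carrier's middle (x ≈ 199.5) and runs parallel to it. A quick edge measurement will settle the last millimetre.

```bash
python3 - <<'E'
from h import *
import pickle
np.set_printoptions(precision=4,suppress=True)
w,s=pickle.load(open("b1.pkl","rb"));g=cv2.cvtColor(w["img"],cv2.COLOR_RGB2GRAY).astype(int)
for r in(85,110,140,165,190,215,235):print(r,"gray",[int(x) for x in g[r,276:362:2]])
E
```

```text
85 gray [95, 87, 89, 90, 91, 89, 90, 87, 87, 88, 87, 89, 88, 90, 87, 88, 90, 88, 112, 137, 154, 168, 187, 177, 153, 133, 110, 82, 90, 87, 89, 90, 90, 89, 89, 90, 90, 89, 89, 89, 89, 88, 87]
110 gray [152, 148, 186, 185, 192, 186, 186, 188, 188, 187, 183, 190, 189, 146, 109, 111, 114, 112, 109, 135, 154, 167, 182, 173, 153, 133, 120, 189, 193, 188, 187, 190, 189, 189, 194, 188, 188, 191, 187, 190, 190, 177, 112]
140 gray [180, 116, 176, 181, 181, 180, 177, 166, 117, 109, 109, 112, 113, 111, 110, 109, 113, 112, 106, 134, 154, 166, 176, 168, 154, 130, 125, 183, 185, 181, 184, 183, 181, 184, 185, 179, 182, 183, 183, 184, 178, 156, 96]
165 gray [174, 148, 148, 174, 175, 176, 176, 174, 176, 156, 108, 110, 109, 109, 113, 176, 183, 180, 119, 132, 154, 166, 172, 165, 150, 129, 131, 179, 179, 175, 180, 176, 179, 179, 176, 175, 178, 178, 178, 178, 174, 151, 83]
190 gray [143, 165, 113, 168, 168, 168, 169, 162, 108, 94, 83, 65, 76, 103, 109, 158, 176, 171, 124, 133, 155, 166, 169, 163, 150, 127, 108, 170, 171, 167, 92, 68, 83, 94, 108, 167, 172, 172, 173, 172, 147, 97, 111]
215 gray [113, 158, 129, 157, 180, 180, 179, 175, 175, 174, 174, 170, 171, 172, 174, 176, 174, 173, 175, 176, 178, 173, 171, 171, 173, 173, 169, 171, 173, 172, 174, 176, 174, 175, 175, 174, 173, 185, 178, 167, 145, 84, 100]
235 gray [114, 122, 91, 85, 109, 171, 177, 175, 173, 172, 172, 169, 167, 168, 172, 173, 173, 171, 173, 174, 174, 172, 171, 169, 170, 172, 166, 168, 171, 170, 172, 173, 174, 174, 174, 172, 172, 186, 169, 162, 104, 86, 100]
```

The bar is at column 320 and constant, and the carrier's inside is centred at about 319.6, so they are aligned and I lower.

Call:
{"method": "jog_arm", "body": {"motion": [[[0,0.002,0.02,0],[0,0,0.04,0],[0,0,0.05,0],[0,0,0.05,0],[0,0,0.05,0],[0,0,0.05,0],[0,0,0.05,0],[0,0,0.04,0],[0,0,0.03,0],[0,0,0.02,0],[0,0,0.01,0],[0,0,0,0],[0,0,0,0]]]}}

```text
t: 12.48
tool_pos: [0.6483, -0.0354, 0.1679]
tcp_rot: [0.0, 0.665, 0.746, 0.0]
contact_force: [0.4, 0.1, -1.8]
grip_width: 0.0106
grasp_force: 58.8
```

Call:
{"method": "jog_arm", "body": {"motion": [[[0,0,0.004,0],[0,0,0.004,0],[0,0,0.004,0],[0,0,0,0],[0,0,0,0],[0,0,0,0]]]}}

```text
t: 12.98
tool_pos: [0.6481, -0.0354, 0.1646]
tcp_rot: [0.0, 0.665, 0.746, 0.0]
contact_force: [-0.7, -0.1, -3.2]
grip_width: 0.0103
grasp_force: 58.8
```

Call:
{"method": "jog_arm", "body": {"motion": [[[0,0,0.004,0],[0,0,0.004,0],[0,0,0,0],[0,0,0,0],[0,0,0,0]]]}}

```text
t: 13.4
tool_pos: [0.648, -0.0353, 0.1625]
tcp_rot: [-0.0, 0.665, 0.746, -0.0]
contact_force: [-0.1, 0.3, -2.0]
grip_width: 0.0099
grasp_force: 58.9
```

Call:
{"method": "jog_arm", "body": {"motion": [[[0,0,0.003,0],[0,0,0,0],[0,0,0,0],[0,0,0,0]]]}}

```text
t: 13.73
tool_pos: [0.6481, -0.0353, 0.1624]
tcp_rot: [0.0, 0.665, 0.746, 0.0]
contact_force: [-1.8, 0.2, 6.1]
grip_width: 0.0101
grasp_force: 59.8
```

Contact is firm (+6 N) at the expected height. I release.

Call:
{"method": "jog_arm", "body": {"motion": [[[0,0,0,0],[0,0,0,0],[0,0,0,0],[0,0,0,0],[0,0,0,0],[0,0,0,0],[0,0,0,0],[0,0,0,0],[0,0,-0.02,0],[0,0,-0.04,0],[0,0,-0.08,0],[0,0,-0.1,0],[0,0,-0.1,0],[0,0,-0.1,0],[0,0,0,0],[0,0,0,0],[0,0,0,0],[0,0,0,0]]], "gripper": 1}}

```text
t: 15.23
tool_pos: [0.6475, -0.0353, 0.271]
tcp_rot: [-0.001, 0.665, 0.746, -0.0]
contact_force: [-0.1, -0.1, 0.6]
grip_width: 0.0852
grasp_force: 0.0
```

```bash
python3 - <<'E'
from h import *
w=cam("wrist");s=cam("scene")
cv2.imwrite("pics/c1.png",np.hstack([cv2.resize(w["img"][:,80:560],(400,400)),cv2.resize(s["img"][200:310,170:290],(400,400),interpolation=cv2.INTER_CUBIC)])[:,:,::-1])
E
python3 go.py .4345 .312 .28 0
```

```text
t 15.3333 pos [ 0.6476 -0.0353  0.2709] z [-0.0017  0.0003 -1.    ] yaw 6.559705434191303 j [-0.1465  0.4793  1.1884  0.      1.4756 -0.261 ] F [ 0.3102  0.3587 -0.0933] w 0.08529758597495941 0.0
d [-0.2131  0.3473  0.0091] scaled shift [ 1.3892 -0.8525 -0.0346] turn 0.036442807967729446 rows 10.1892648705715
```

View pics/c1.png

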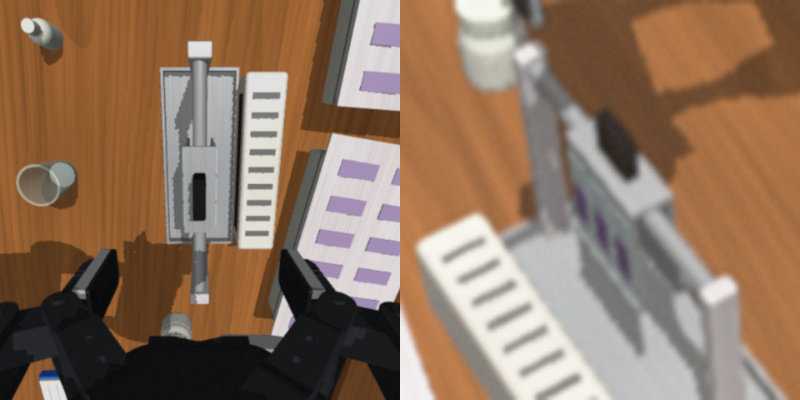

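That was the last of my 10 pictures. The carrier hangs astride the bar with the fin upright: roof at crop (200,195), bar showing at both ends. Now I shut the fingers and travel above the grey control's paddle.

Call:
{"method": "jog_arm", "body": {"motion": [[[0.05,-0.0236,0,0],[0.1,-0.0472,0,0],[0.12,-0.0567,0,0],[0.12,-0.0567,0,0],[0.12,-0.0567,0,0],[0.12,-0.0567,0,0],[0.12,-0.0567,0,0],[0.12,-0.0567,0,0],[0.12,-0.0567,0,0],[0.12,-0.0567,0,0],[0.12,-0.0567,0,0],[0.12,-0.0567,0,0],[0.1,-0.0472,0,0],[0.028,-0.0132,0,0],[0,0,0,0],[0,0,0,0]]], "gripper": -1}}

```text
t: 16.67
tool_pos: [0.432, 0.3118, 0.2716]
tcp_rot: [0.0, 0.665, 0.747, -0.0]
contact_force: [-0.8, -0.2, 0.0]
grip_width: 0.0003
grasp_force: 0.0
```

```bash
python3 go.py .432 .312 .13 6.6; cat > ctl.py <<'E'
from h import *
np.set_printoptions(precision=4,suppress=True)
def blob(c,P,r,f):
    u=proj(c,P);x0,y0=int(u[0])-r,int(u[1])-r;x0=max(x0,0);y0=max(y0,0)
    p=c["img"][y0:int(u[1])+r,x0:int(u[0])+r].astype(int);m=f(p).astype(np.uint8)
    n,l,st,ce=cv2.connectedComponentsWithStats(m);i=1+np.argmax(st[1:,4]) if n>1 else 0
    return st[i]+[x0,y0,0,0,0],ce[i]+[x0,y0]
E
python3 - <<'E'
from ctl import *
w=cam("wrist");s=cam("scene")
print("pred paddle wrist",proj(w,(.4351,.312,.123)),"scene",proj(s,(.4351,.312,.123)),"index wrist",proj(w,(.4345,.350,.104)),"scene",proj(s,(.4345,.35,.104)))
print("paddle w",blob(w,(.4351,.312,.123),40,lambda p:p.max(2)<60))
print("index w",blob(w,(.4345,.350,.104),15,lambda p:p.min(2)>200))
print("paddle s",blob(s,(.4351,.312,.123),16,lambda p:p.max(2)<75))
print("index s",blob(s,(.4345,.350,.104),6,lambda p:p.min(2)>170))
E
```

```text
t 16.6667 pos [0.432  0.3118 0.2716] z [-0.0002 -0.0004 -1.    ] yaw 6.630561330314287 j [ 0.5132  0.3019  1.4751 -0.0003  1.365   0.3976] F [-0.8427 -0.2082  0.0329] w 0.00029966408524067617 0.0
d [ 0.      0.0002 -0.1416] scaled shift [0.0011 0.0003 0.5664] turn 0.00016978516841269375 rows 3.5397912563017253
pred paddle wrist [321.0643 214.0559] scene [401.025 331.483] index wrist [324.8558 172.5128] scene [411.1439 350.5493]
paddle w (array([ 299,  194,   48,   38, 1372]), array([322.0882, 213.0656]))
index w (array([322, 170,  10,  10,  66]), array([326.3939, 174.1061]))
paddle s (array([390, 324,  23,  21, 269]), array([400.7918, 333.6208]))
index s (array([409, 348,   5,   5,  18]), array([410.8889, 350.0556]))
```

The wrist and scene blobs match the predicted paddle and index post within 2 px. I descend to just above the paddle.

Call:
{"method": "jog_arm", "body": {"motion": [[[0,0,0.06,0],[0,0,0.1,0],[0,0,0.12,0],[0,0,0.12,0],[0,0,0.1,0],[0,0,0.05,0],[0,0,0.02,0],[0,0,0,0],[0,0,0,0],[0,0,0,0]]]}}

```text
t: 17.6
tool_pos: [0.4333, 0.3118, 0.1304]
tcp_rot: [0.0, 0.666, 0.746, 0.001]
contact_force: [-0.3, 0.4, 0.5]
grip_width: -0.0002
grasp_force: 0.0
```

Call:
{"method": "jog_arm", "body": {"motion": [[[0,0,0.015,0],[0,0,0.015,0],[0,0,0.01,0],[0,0,0,0],[0,0,0,0]]]}}

```text
t: 18.02
tool_pos: [0.4323, 0.3118, 0.1192]
tcp_rot: [-0.0, 0.665, 0.746, -0.0]
contact_force: [0.6, -0.0, -0.2]
grip_width: 0.0003
grasp_force: 0.0
```

Call:
{"method": "jog_arm", "body": {"motion": [[[0,0,0.01,0],[0,0,0.01,0],[0,0,0,0],[0,0,0,0]]]}}

```text
t: 18.35
tool_pos: [0.4323, 0.3117, 0.1141]
tcp_rot: [-0.0, 0.665, 0.746, -0.0]
contact_force: [0.5, -0.4, -0.7]
grip_width: 0.0001
grasp_force: 0.0
```

Call:
{"method": "jog_arm", "body": {"motion": [[[0,0,0.006,0],[0,0,0.006,0],[0,0,0,0],[0,0,0,0]]]}}

```text
t: 18.68
tool_pos: [0.4324, 0.3117, 0.1112]
tcp_rot: [-0.0, 0.665, 0.746, -0.0]
contact_force: [0.2, -0.5, 0.2]
grip_width: 0.0001
grasp_force: 0.0
```

Call:
{"method": "jog_arm", "body": {"motion": [[[0,0,0.01,0],[0,0,0.01,0],[0,0,0,0],[0,0,0,0],[0,0,0,0]]]}}

```text
t: 19.1
tool_pos: [0.4324, 0.3118, 0.1063]
tcp_rot: [-0.0, 0.665, 0.746, -0.0]
contact_force: [-0.2, -0.4, 0.5]
grip_width: 0.0001
grasp_force: 0.0
```

Call:
{"method": "jog_arm", "body": {"motion": [[[0,0,0.01,0],[0,0,0.01,0],[0,0,0,0],[0,0,0,0],[0,0,0,0]]]}}

```text
t: 19.52
tool_pos: [0.4325, 0.3118, 0.1014]
tcp_rot: [0.0, 0.665, 0.746, 0.0]
contact_force: [0.3, 1.1, 0.8]
grip_width: -0.0003
grasp_force: 0.9
```

Call:
{"method": "jog_arm", "body": {"motion": [[[0,0,0.01,0],[0,0,0.01,0],[0,0,0,0],[0,0,0,0],[0,0,0,0]]]}}

```text
t: 19.93
tool_pos: [0.4324, 0.3118, 0.0963]
tcp_rot: [-0.0, 0.665, 0.746, -0.0]
contact_force: [-0.1, 0.3, 3.2]
grip_width: 0.0001
grasp_force: 1.2
```

```bash
cat > lev.py <<'E'
from ctl import *
s=cam("scene");w=cam("wrist")
for n,f in(("paddle s",lambda p:p.max(2)<75),):print(n,blob(s,(.4351,.312,.113),20,f))
g=s["img"].astype(int).max(2)
print("pred scene paddle z .123/.104/.084",[proj(s,(x,.312,z)) for x,z in((.435,.123),(.4305,.104),(.430,.084))])
F=[]
for i in range(6): F.append(bot.state()["contact_force"][2]); bot.camera("wrist")
print("Fz",np.mean(F),np.round(F,2),bot.state()["tool_pos"],bot.state()["t"])
E
python3 lev.py
```

```text
paddle s (array([385, 314,  30,  32, 472]), array([399.75  , 327.1462]))
pred scene paddle z .123/.104/.084 [array([401.0655, 331.4641]), array([401.7966, 336.2482]), array([400.8774, 341.9458])]
Fz 2.5676224513065216 [2.86 1.55 2.63 2.61 3.22 2.54] [0.4324 0.3118 0.0963] 20.3333
```

Contact came at TCP ≈ 0.101, and 2.6 N at 5 mm down fits the spring. Half-way is therefore TCP ≈ 0.082.

Call:
{"method": "jog_arm", "body": {"motion": [[[0,0,0.01,0],[0,0,0.012,0],[0,0,0.012,0],[0,0,0.01,0],[0,0,0.006,0],[0,0,0.005,0],[0,0,0,0],[0,0,0,0],[0,0,0,0]]]}}

```text
t: 21.08
tool_pos: [0.4324, 0.3117, 0.0826]
tcp_rot: [-0.0, 0.665, 0.746, -0.0]
contact_force: [-2.2, -0.9, 5.1]
grip_width: 0.0003
grasp_force: 2.2
```

```bash
python3 lev.py; python3 - <<'E'
from ctl import *
w=cam("wrist");c=cam("scene");tp=np.array(bot.state()["tool_pos"])
print("index w",proj(w,(.4345,.350,.104)),blob(w,(.4345,.350,.104),15,lambda p:p.min(2)>190))
# paddle's +y edge in wrist image: columns at TCP, scan upward
u=proj(w,tp);print("tcp px",u)
x0,x1=int(u[0])-60,int(u[0])+60
m=(w["img"].max(2)<60).astype(np.uint8)
for r in range(150,300,6):
    q=np.flatnonzero(m[r,250:400]);print(r,(q.min()+250,q.max()+250,len(q)) if len(q) else None,end=" ")
print()
for z in(.113,.104,.095):
    a=np.radians(-7.5);X=np.array([np.cos(a),np.sin(a)]);Y=np.array([-X[1],X[0]]);C=np.array([.4305,.3115])
    print(z,[np.round(proj(w,[*(C+sx*.022*X+.017*Y),z]),1).tolist() for sx in(-1,1)])
E
```

```text
paddle s (array([385, 314,  35,  34, 563]), array([401.0959, 327.8206]))
pred scene paddle z .123/.104/.084 [array([401.0655, 331.4641]), array([401.7966, 336.2482]), array([400.8774, 341.9458])]
Fz 5.051913223035107 [5.5  4.78 5.27 5.11 4.1  5.55] [0.4324 0.3117 0.0826] 21.4833
index w [332.0633 220.2269] (array([324, 213,  22,  21, 310]), array([334.4161, 223.0097]))
tcp px [317.7009 277.1706]
150 None 156 None 162 None 168 None 174 None 180 None 186 None 192 None 198 None 204 None 210 None 216 None 222 None 228 None 234 None 240 None 246 None 252 None 258 (np.int64(281), np.int64(316), 36) 264 (np.int64(279), np.int64(350), 72) 270 (np.int64(277), np.int64(367), 91) 276 (np.int64(276), np.int64(367), 92) 282 (np.int64(275), np.int64(365), 91) 288 (np.int64(273), np.int64(363), 66) 294 (np.int64(271), np.int64(361), 67) 
0.113 [[274.5, 260.3], [369.9, 282.5]]
0.104 [[276.9, 253.2], [367.1, 274.4]]
0.095 [[279.0, 246.9], [364.6, 267.1]]
```

Force is 5.05 N, and the paddle edges in the wrist view match z = 0.104, level with the post. I hold for over 1 s, check the carrier again by number, then hand in.

Call:
{"method": "jog_arm", "body": {"motion": [[[0,0,0,0],[0,0,0,0],[0,0,0,0],[0,0,0,0],[0,0,0,0],[0,0,0,0],[0,0,0,0],[0,0,0,0],[0,0,0,0],[0,0,0,0],[0,0,0,0],[0,0,0,0],[0,0,0,0],[0,0,0,0],[0,0,0,0]]]}}

```text
t: 22.83
tool_pos: [0.4324, 0.3117, 0.0826]
tcp_rot: [-0.0, 0.665, 0.746, -0.0]
contact_force: [-2.2, 0.0, 5.3]
grip_width: -0.0001
grasp_force: 2.2
```

```bash
python3 - <<'E'
from ctl import *
s=cam("scene");t=cam("top");P=(.648,-.037,.201);f=lambda p:p.max(2)<80
a=blob(s,P,14,f);b=blob(t,P,16,f);print("fin",a,b,"pred",proj(s,P),proj(t,P));print(tri(s,a[1],t,b[1]))
st=bot.state();print(st["contact_force"],st["tool_pos"])
if a[0][4]>30: print(bot.close_job())
E
```

```text
fin (array([229, 231,  12,  17, 117]), array([234.453 , 239.3077])) (array([323, 139,  20,  14, 212]), array([332.2453, 145.7642])) pred [233.7248 234.3443] [332.9338 143.4061]
(array([ 0.6479, -0.0363,  0.1864]), np.float64(0.00016254915867881608))
[-2.6291 -1.1462  5.5148] [0.4324 0.3117 0.0826]
the job is handed in; nothing more can be done
None
```

The job is handed in at about 23 s of the 54 s limit, and no verdict came back: by my last readings the carrier hangs free astride the bar, and the shut fingers hold the grey control's lever about half-way with about 5 N.

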